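# Balance the shaker before the run

## Robot

A 6-joint arm with a two-finger parallel gripper is mounted at the origin on the work surface. World frame = base frame: x ahead of the robot, y to its left, z up, the work surface at z = 0. Lengths are in mm, angles in degrees, forces in N, time in s.
With the tool pointing down it reaches from about 350 to 850 mm from the base axis. Payload 8.1 kg.
Tool frame: the origin (TCP) lies between the finger pads; the fingertips stand 22 mm ahead of it and the grasp point (between the pads) lies 3 mm ahead of it; z points along the fingers, y is the line along which they close (so a half turn about z gives the same grasp; the last joint's range is limited). The gripper opens to 85 mm and grips with 20 to 120 N. Pads are 22 mm wide; open, the fingers measure 114 mm over their backs; the gripper's body (76 mm by 85 mm) begins 54 mm behind the grasp point. The pads swing forward as they close: fully open they stand 13 mm farther back than shut.
Start: joints at [71.482, 7.471, 85.268, -0, 87.261, -4.893], TCP at [141.317, 583.125, 253.292] pointing down, gripper open.
Joint ranges: [-169.43, 169.43], [-51.17, 129.36], [1.28, 143.12], [-76.62, 256.62], [0, 156.53], [-152.29, 152.29]. Speed limits (degrees/s): [136.94, 136.94, 159.86, 180, 180, 180].

## Interface

Orientations are given as [roll, pitch, yaw] about the fixed x, y, z axes, in that order (R = Rz(yaw) Ry(pitch) Rx(roll)).
In Python, from bench import r, vision gives the robot as it stands.
- The arm moves only by the tool step_arm, never from a script. Its argument "targets" is a list that holds one entry, the list of rows, each a list of 6 numbers: the shift along the world's x, y, z in mm, then the turn, a rotation vector about the world's x, y, z in rad. In form: [[[x, y, z, rx, ry, rz], ...]]. A call has 1 to 12 rows; each row is the pose to reach, as a shift and turn from the pose commanded when the call began; what a row does not reach only later rows make up. A row lasts 1/12 s, in which the tool goes at most 41.7 mm and 7.16 degrees, less where a joint would pass 70% of its speed; a pose out of reach is approached as far as the arm can. A call with a gripper value outside its range is refused whole. "fingers" is the gripper's target within -1 to 1 (shut at 1, half-way at 0, fully open at -1), set as the call begins (left out, the last holds). The fingers move at their own pace and stop on an object; "newtons" is the grip in N (left out, the last holds). Time passes only in rows, so rows that repeat a pose let the fingers close. It gives the time, the measured TCP pose, the force, the opening and the grip force at its end, in the units of the state.
- r.sense(): the state, without advancing time (a new reading comes with each control period).
- vision.snapshot(name): name is "scene" or "top" or "wrist"; returns a dict with "img" (420x560x3 uint8, blue, green, red), "mtx" (3x3 intrinsics, pixels), "eye" and "attitude" of the camera in the world. Camera axes: x right, y up, looking along -z (the intrinsics and any distortion apply to the point x, -y, -z); pixel columns grow to the right and rows downward; lengths in mm; the calibration is good to about 2 mm. The wrist camera is an equidistant fisheye: a pixel r from the principal point sees the ray r / f radians off the axis. A picture is of the moment at which its call begins. There is no depth.
- r.hand_in(): hands the job in; it is judged then, once.
The state is a dict: "time": time; "joint_pos": joint angles; "qd": joint speeds; "joint_efforts": joint torques, N m; "tool_pos": TCP position; "tcp_rot": TCP orientation; "ft_force": force on the tool from outside, world axes, zero at the start; "wrist_torque": the same for the moment, N m; "finger_gap": finger opening in mm; "grip_force": force on a finger pad.
Only numpy, scipy, OpenCV 4.12 (cv2) and the standard library are available. Lean on these libraries where they do the work, as an engineer would, in place of code of your own. Each camera call takes 0.05 s, during which the arm holds its last target. There are 200 camera calls.

## Task

Balance the shaker: of the two blue balance racks with white caps, take the one with as many tubes as the white sample rack (purple caps) now standing on the shaker, and set it down gently in the cradle diagonally opposite that sample rack. Then push the orange run lever right over to its other end. Leave the sample racks, the other balance rack and everything else where they are.

Things in the scene. Friction and masses are not known exactly. Their poses are not given: they have to be found in the camera images.
- shaker: White bench shaker 240 x 390 mm, fixed. Origin at bench height under its platform's centre; z up. The platform carries four cradles, 2 x 2, 105 mm apart along the shaker's x and 135 mm along its y, centred on the origin. The run lever's pivot is 195 mm from the origin along -y; the housing top there is 62 mm above the bench.
- cradle_a: One of the four identical fixed grey cradles on the platform (which is where changes with each start): open tray 82 x 128 x 18 mm, 4 mm walls and floor, inside 74 x 120 mm; origin at the centre of its underside, 81 mm above the bench (inner floor 85 mm, rim 99 mm). Long side along its y, parallel to the shaker's y. One holds a sample rack, three are empty.
- cradle_b: One of the four identical fixed grey cradles on the platform (which is where changes with each start): open tray 82 x 128 x 18 mm, 4 mm walls and floor, inside 74 x 120 mm; origin at the centre of its underside, 81 mm above the bench (inner floor 85 mm, rim 99 mm). Long side along its y, parallel to the shaker's y. One holds a sample rack, three are empty.
- cradle_c: One of the four identical fixed grey cradles on the platform (which is where changes with each start): open tray 82 x 128 x 18 mm, 4 mm walls and floor, inside 74 x 120 mm; origin at the centre of its underside, 81 mm above the bench (inner floor 85 mm, rim 99 mm). Long side along its y, parallel to the shaker's y. One holds a sample rack, three are empty.
- cradle_d: One of the four identical fixed grey cradles on the platform (which is where changes with each start): open tray 82 x 128 x 18 mm, 4 mm walls and floor, inside 74 x 120 mm; origin at the centre of its underside, 81 mm above the bench (inner floor 85 mm, rim 99 mm). Long side along its y, parallel to the shaker's y. One holds a sample rack, three are empty.
- sample_six: White rack with six purple-capped tubes (0.42 kg). It or sample_two is in a cradle, the other on the stand. 64 x 110 x 122 mm tall, origin under its centre, long side along its y. 40 mm block, cap tops 82 mm up; above them a carrying bar over the centre, 16 mm thick (x), 70 mm long (y), 96 to 122 mm up: grip it across x from above. Same when turned half round.
- sample_two: White rack with two purple-capped tubes at two diagonal corners (0.3 kg). It or sample_six is in a cradle, the other on the stand. 64 x 110 x 122 mm tall, origin under its centre, long side along its y. 40 mm block, cap tops 82 mm up; above them a carrying bar over the centre, 16 mm thick (x), 70 mm long (y), 96 to 122 mm up: grip it across x from above. Same when turned half round.
- balance_six: Blue rack with six white-capped dummy tubes (about 0.42 kg), standing on the bench at the shaker's -y side. 64 x 110 x 122 mm tall, origin under its centre, long side along its y. 40 mm block, cap tops 82 mm up; above them a carrying bar over the centre, 16 mm thick (x), 70 mm long (y), 96 to 122 mm up: grip it across x from above. Same when turned half round.
- balance_two: Blue rack with two white-capped dummy tubes at two diagonal corners (about 0.3 kg), standing on the bench at the shaker's -y side. 64 x 110 x 122 mm tall, origin under its centre, long side along its y. 40 mm block, cap tops 82 mm up; above them a carrying bar over the centre, 16 mm thick (x), 70 mm long (y), 96 to 122 mm up: grip it across x from above. Same when turned half round.
- run_lever (a joint): Run lever of the shaker: 0 = off, leaning to the shaker's -x; grows to 1.0 rad = run, leaning to the shaker's +x (the stop). Swings about an axis along the shaker's y; light friction (about 1 N at the tip), stays where it is left.
- run_lever_tip (a point): Centre of the orange ball, 26 mm in diameter, at the lever's end; 60 mm from the pivot, which is 84 mm above the bench. It travels 58 mm along the shaker's x over the full swing.
- stand: Fixed aluminium stand at the shaker's +y side, 110 x 150 mm, 85 mm tall, origin at the centre of its underside; the sample rack that is not in use waits on it.
- pen: White marker pen with green cap, 140 mm long, 14 mm thick, lying along its x; origin under its middle.
- loose_tube: Purple-capped tube, 100 mm long, 18 mm thick, lying along its x; origin under its middle.
- beaker: Glass beaker, 72 mm wide, 90 mm tall, origin at the centre of its underside.
- jar: Amber jar with blue cap, 70 mm wide, 100 mm tall, origin at the centre of its underside.
- timer: White timer, 50 x 70 x 22 mm, origin at the centre of its underside.
Things that resemble listed ones, but are neither listed nor needed, are in the scene too. What is shaped like the balance_two but turquoise is not meant.

How it is judged (in metres and radians):
On the way, in this order (a step that is already met when the one before it is completed fails the run):
1. the matching balance rack stands in the cradle diagonally opposite the sample rack, the run lever still off (((horizontal distance between sample_six and shaker below 0.13 m and height (world z) of balance_six between 0.079 and 0.091 m and angle between balance_six's own z axis and vertical below 0.06 rad and (horizontal distance between balance_six and cradle_a below 0.012 m or horizontal distance between balance_six and cradle_b below 0.012 m or horizontal distance between balance_six and cradle_c below 0.012 m or horizontal distance between balance_six and cradle_d below 0.012 m) and horizontal distance between balance_six and sample_six above 0.153 m and linear speed of balance_six below 0.03 m/s) or (horizontal distance between sample_two and shaker below 0.13 m and height (world z) of balance_two between 0.079 and 0.091 m and angle between balance_two's own z axis and vertical below 0.06 rad and (horizontal distance between balance_two and cradle_a below 0.012 m or horizontal distance between balance_two and cradle_b below 0.012 m or horizontal distance between balance_two and cradle_c below 0.012 m or horizontal distance between balance_two and cradle_d below 0.012 m) and horizontal distance between balance_two and sample_two above 0.153 m and linear speed of balance_two below 0.03 m/s)) and value of joint run_lever below 0.4 rad), for 0.2 s.
2. the run lever is pushed over to its other end (value of joint run_lever above 0.9 rad), for 0.1 s.
At the end, for the whole second after the job is handed in: The balance rack with as many tubes as the sample rack on the shaker stands upright (within 0.06 rad) and at rest on the floor of the cradle diagonally opposite that sample rack (within 12 mm of the cradle's centre, underside within 6 mm of its inner floor), and the run lever reads above 0.9 rad (((horizontal distance between sample_six and shaker below 0.13 m and height (world z) of balance_six between 0.079 and 0.091 m and angle between balance_six's own z axis and vertical below 0.06 rad and (horizontal distance between balance_six and cradle_a below 0.012 m or horizontal distance between balance_six and cradle_b below 0.012 m or horizontal distance between balance_six and cradle_c below 0.012 m or horizontal distance between balance_six and cradle_d below 0.012 m) and horizontal distance between balance_six and sample_six above 0.153 m and linear speed of balance_six below 0.03 m/s) or (horizontal distance between sample_two and shaker below 0.13 m and height (world z) of balance_two between 0.079 and 0.091 m and angle between balance_two's own z axis and vertical below 0.06 rad and (horizontal distance between balance_two and cradle_a below 0.012 m or horizontal distance between balance_two and cradle_b below 0.012 m or horizontal distance between balance_two and cradle_c below 0.012 m or horizontal distance between balance_two and cradle_d below 0.012 m) and horizontal distance between balance_two and sample_two above 0.153 m and linear speed of balance_two below 0.03 m/s)) and value of joint run_lever above 0.9 rad); the robot touches nothing.
It fails at once if a sample rack is moved more than 15 mm (distance of any of sample_six, sample_two from where it was at the start of the episode above 0.015 m).
It fails at once if the balance rack that does not match is moved more than 20 mm ((horizontal distance between sample_six and shaker below 0.13 m and distance of balance_two from where it was at the start of the episode above 0.02 m) or (horizontal distance between sample_two and shaker below 0.13 m and distance of balance_six from where it was at the start of the episode above 0.02 m)).
It fails at once if a balance rack is dropped or pressed hard into a cradle (more than 80 N) (contact force between any of balance_six, balance_two and cradle_a above 80 N or contact force between any of balance_six, balance_two and cradle_b above 80 N or contact force between any of balance_six, balance_two and cradle_c above 80 N or contact force between any of balance_six, balance_two and cradle_d above 80 N).
It fails at once if one of the other things on the bench is moved more than 30 mm (distance of any of pen, loose_tube, beaker, jar, timer from where it was at the start of the episode above 0.03 m).
It also fails if it takes over 51 s, if anything falls off the work surface, if the arm or the gripper's body presses on something with over 40 N, if the wrist force passes 120 N, or if a joint passes its speed limit or range.

## Working session

There is one attempt and no reset: what is moved stays moved. The work goes in short steps, Python scripts to look and compute and a tool call to move; the robot and the scene stay as the last step left them, time stands still between calls to the robot, and variables do not carry over. Pictures are saved under pics/ and viewed, at most 10 in all, crops included, and the job is handed in when it is done.

Besides the shell and the picture viewer there is one more tool, called after ">>>" by a JSON object that holds its "api" and its "payload". step_arm: Moves the arm, as the interface text tells. Its arguments: {"type":"object","properties":{"targets":{"type":"array"},"fingers":{"type":"number"},"newtons":{"type":"number"}},"required":["targets"]}

```bash
mkdir -p pics; ls; python3 - <<'E'
from bench import r, vision
import cv2,numpy as np,pickle
for n in ("scene","top","wrist"):
    s=vision.snapshot(n); cv2.imwrite(f"pics/{n}0.png",s["img"]); pickle.dump(s,open(f"pics/{n}0.pkl","wb"))
    print(n,np.round(s["mtx"],1).tolist(),np.round(s["eye"],1),np.round(s["attitude"],3).tolist(),[k for k in s])
print(r.sense())
a=cv2.imread("pics/scene0.png");b=cv2.imread("pics/top0.png")
E
```

```text
pics
scene [[432.2, 0.0, 284.4], [0.0, 432.2, 215.7], [0.0, 0.0, 1.0]] [1068.8  598.2  981.3] [42.355, -0.212, 141.075] ['img', 'mtx', 'eye', 'attitude']
top [[497.9, 0.0, 293.5], [0.0, 497.9, 202.1], [0.0, 0.0, 1.0]] [ 381.2  -46.3 1449.7] [6.846, -0.294, -89.214] ['img', 'mtx', 'eye', 'attitude']
wrist [[325.2, 0.0, 287.7], [0.0, 325.2, 205.6], [0.0, 0.0, 1.0]] [ 65.2 600.8 372.2] [-17.863, 0.097, 76.385] ['img', 'mtx', 'eye', 'attitude']
{'time': 0.15, 'joint_pos': array([ 7.14819301e+01,  7.50585299e+00,  8.53142560e+01,  7.91589368e-05,
        8.72611796e+01, -4.89387985e+00]), 'qd': array([-0.02159101, -0.09664594, -0.14451186, -0.00304425, -0.09735115,
       -0.06260455]), 'joint_efforts': array([ 6.71236448e-04, -5.70051920e+01, -5.01163709e+01, -2.14116985e-04,
        9.35345743e-03, -5.01556019e-05]), 'tool_pos': array([141.19564238, 582.75609398, 252.48486664]), 'tcp_rot': array([-1.79919014e+02, -7.01354320e-03,  1.66375801e+02]), 'ft_force': array([-1.01607826,  0.35862394,  0.67823636]), 'wrist_torque': array([-0.01962438,  0.01233468, -0.02173175]), 'grip_force': 0.0, 'finger_gap': 85.61351392880431}
```

View pics/scene0.png

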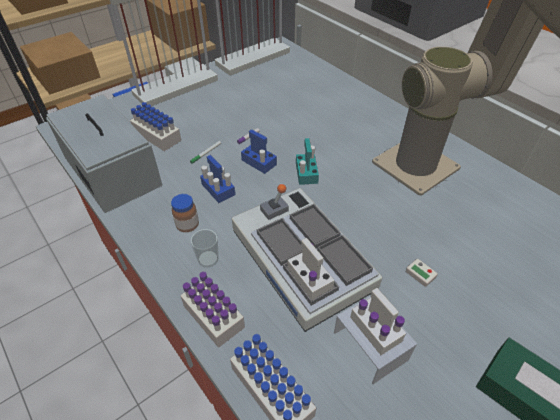

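View pics/top0.png

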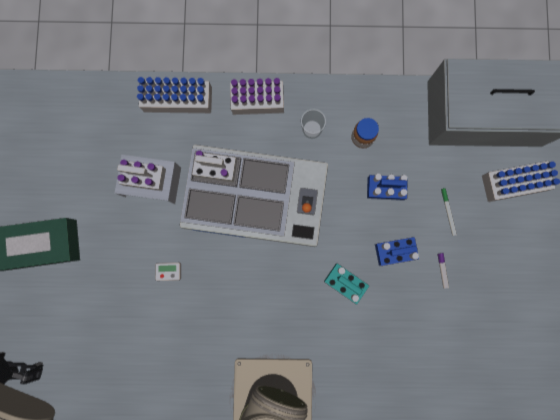

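The scene view shows the sample rack in a cradle at scene (312,272) and top (213,167). The lever ball is at top (307,207). The stand rack with purple caps is at top (138,175). There are three candidate racks:
- Blue with several white caps, top (388,187), scene (217,180).
- Blue with few caps, top (397,251), scene (259,152).
- Turquoise, top (347,284), which is not meant.

I'll confirm the counts in one enlarged crop.

```bash
python3 - <<'E'
import cv2,numpy as np
t=cv2.imread("pics/top0.png");s=cv2.imread("pics/scene0.png")
def c(i,x,y): return cv2.resize(i[y-30:y+30,x-40:x+40],(266,266*3//4),interpolation=cv2.INTER_CUBIC)
o=np.vstack([np.hstack([c(t,213,167),c(t,388,187),c(t,397,251)]),np.hstack([c(s,312,270),c(s,217,180),c(s,259,152)])])
cv2.imwrite("pics/crop1.png",o)
E
```

```text
(no output)
```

View pics/crop1.png

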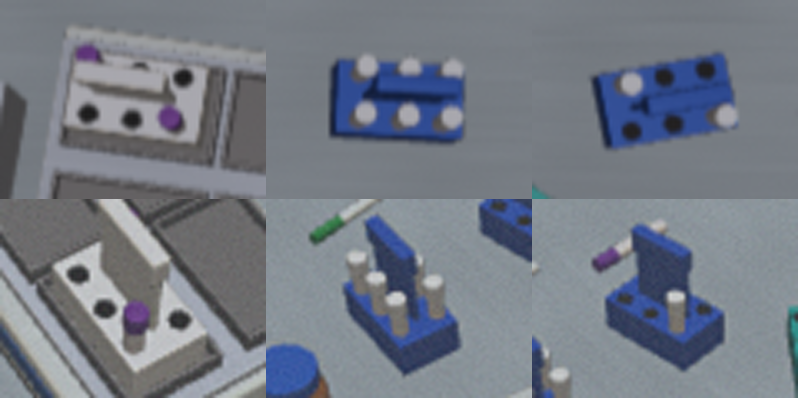

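The sample rack on the shaker holds two purple tubes. The blue rack at top (397,251) has two white caps on a diagonal, so it is balance_two, the match. The one at (388,187) has six. The target cradle is the one diagonally opposite the sample, at top (259,214). Next I'll measure.

```bash
cat > h.py <<'E'
import numpy as np,cv2,pickle
from scipy.spatial.transform import Rotation as Ro
def load(n): return pickle.load(open(f"pics/{n}.pkl","rb"))
def rays(s,uv,fish=False):
    K=s["mtx"]; uv=np.atleast_2d(np.asarray(uv,float))
    q=np.c_[(uv[:,0]-K[0,2])/K[0,0],(uv[:,1]-K[1,2])/K[1,1]]
    if fish:
        r=np.linalg.norm(q,axis=1,keepdims=True); d=np.c_[q*np.sinc(r/np.pi),np.cos(r)]
        d=np.c_[q*np.where(r>1e-9,np.sin(r)/np.maximum(r,1e-9),1),np.cos(r)]
    else: d=np.c_[q,np.ones(len(q))]
    d=d*[1,-1,-1]
    d=Ro.from_euler("xyz",s["attitude"],degrees=True).apply(d)
    return d/np.linalg.norm(d,axis=1,keepdims=True)
def plane(s,uv,z,fish=False):
    d=rays(s,uv,fish); return s["eye"]+d*((z-s["eye"][2])/d[:,2])[:,None]
def tri(s1,p1,s2,p2,f1=False,f2=False):
    a=rays(s1,p1,f1)[0];b=rays(s2,p2,f2)[0];w=np.array(s2["eye"])-s1["eye"]
    t=np.linalg.lstsq(np.c_[a,-b],w,rcond=None)[0]
    A=s1["eye"]+a*t[0];B=s2["eye"]+b*t[1]; return (A+B)/2,np.linalg.norm(A-B)
def blobs(m,lo,hi):
    n,l,st,c=cv2.connectedComponentsWithStats(m.astype(np.uint8))
    return [(c[i],st[i],l==i) for i in range(1,n) if lo<=st[i][4]<=hi]
E
python3 - <<'E'
from h import *
np.set_printoptions(precision=1,suppress=True)
t=load("top0");s=load("scene0")
H=[cv2.cvtColor(x["img"],cv2.COLOR_BGR2HSV) for x in(t,s)]
# balance_two
for nm,S,h,(x0,y0,x1,y1) in(("top",t,H[0],(375,232,422,268)),("scene",s,H[1],(235,125,282,175))):
    b=np.zeros(h.shape[:2],bool);b[y0:y1,x0:x1]=1
    m=b&(h[...,1]<60)&(h[...,2]>170)
    for c,st,_ in blobs(m,4,300): print(nm,"white",c,st,plane(S,c,82)[0])
    m=b&(h[...,0]>105)&(h[...,0]<130)&(h[...,1]>130)
    for c,st,l in blobs(m,60,9999):
        print(nm,"blue",c,st,cv2.minAreaRect(np.argwhere(l)[:,::-1].astype(np.float32)))
# orange ball
for nm,S,h in(("top",t,H[0]),("scene",s,H[1])):
    m=(h[...,0]<14)&(h[...,1]>150)&(h[...,2]>100)
    for c,st,_ in blobs(m,15,400): print(nm,"orange",c,st,plane(S,c,137)[0])
# cradle floors top
h=H[0];v=t["img"].astype(int)
print("floor px",v[214,259],v[176,265],v[207,210],"platform",v[195,238],v[160,300],"bench",v[330,200])
m=np.zeros(h.shape[:2],bool);m[140:250,180:330]=1
m&=(v.max(2)<115)
for c,st,l in blobs(m,400,4000):
    R=cv2.minAreaRect(np.argwhere(l)[:,::-1].astype(np.float32)); P=plane(t,cv2.boxPoints(R),92)
    print("floor",c,st,R,P.mean(0),[np.linalg.norm(P[i]-P[i-1]) for i in range(2)],[np.degrees(np.arctan2(*(P[i]-P[i-1])[1::-1])) for i in range(2)])
E
```

```text
top white [386.8 245.6] [385 244   5   4  14] [ 429.  -308.3   82. ]
top white [415.4 255.6] [414 254   4   4  13] [ 402.9 -386.3   82. ]
top blue [396.2 251.2] [376 238  41  27 661] ((396.6392822265625, 251.12249755859375), (21.78109359741211, 39.56512451171875), 79.99201965332031)
scene white [256.6 129.3] [255 128   4   3   9] [ 373.1 -410.4   82. ]
scene white [246.3 135.5] [244 134   5   4  13] [ 420.9 -404.1   82. ]
scene white [261.7 151. ] [260 150   5   3  13] [ 429.5 -305.9   82. ]
scene blue [258.2 155.8] [242 145  34  21 198] ((258.445556640625, 154.09326171875), (31.527925491333008, 14.252350807189941), 30.256441116333008)
top orange [306.3 207.3] [302 203   9   9  60] [525.6 -84.9 137. ]
scene orange [488.8   2.9] [487   0   5   8  15] [-1056.6  -461.5   137. ]
scene orange [546.4  28.2] [543  25  10   8  29] [-1015.9  -145.5   137. ]
scene orange [281.4 187.7] [278 185   8   7  40] [522.5 -86.8 137. ]
floor px [101  99 102] [98 96 99] [ 99  98 100] platform [120 114 115] [152 151 149] bench [128 122 117]
floor [221.4 176.7] [191 157  51  30 431] ((215.7371826171875, 16
[... 410 characters left out ...]
1768554223), np.float64(83.55118933578089)] [np.float64(82.62311717237806), np.float64(-6.5128013683946815)]
floor [209.9 206. ] [ 185  189   51   36 1403] ((209.7762908935547, 205.99143981933594), (47.518394470214844, 29.915325164794922), 8.530765533447266) [530.5 178.4  92. ] [np.float64(130.09244009954813), np.float64(82.35822646595396)] [np.float64(82.27522077633736), np.float64(-6.233192941201549)]
floor [258.3 212.7] [ 234  196   50   35 1389] ((258.2255859375, 212.97579956054688), (47.15843200683594, 30.265039443969727), 7.907163143157959) [513.1  45.2  92. ] [np.float64(128.77699474492724), np.float64(83.21099690283637)] [np.float64(82.89791093372656), np.float64(-6.284250926678466)]
```

>>> {"api": "step_arm", "payload": {"targets": [[[30, -28, 7, 0, 0, -0.12], [58, -56, 14, 0, 0, -0.24], [86, -84, 21, 0, 0, -0.36], [114, -112, 28, 0, 0, -0.48], [142, -140, 35, 0, 0, -0.6], [170, -168, 42, 0, 0, -0.72], [198, -196, 49, 0, 0, -0.84], [226, -224, 56, 0, 0, -0.96], [254, -252, 63, 0, 0, -1.08], [282, -280, 70, 0, 0, -1.2], [310, -308, 77, 0, 0, -1.32], [335, -333, 77, 0, 0, -1.44]]], "fingers": -1}}

```text
time: 1.15
tool_pos: [478.1, 248.2, 331.9]
tcp_rot: [179.9, -0.0, 83.5]
ft_force: [0.9, 1.5, 0.9]
finger_gap: 85.1
grip_force: 0.0
```

>>> {"api": "step_arm", "payload": {"targets": [[[5, -35, 0, 0, 0, -0.02], [10, -70, 0, 0, 0, -0.02], [15, -105, 0, 0, 0, -0.02], [20, -140, 0, 0, 0, -0.02], [25, -170, 0, 0, 0, -0.02], [30, -190, 0, 0, 0, -0.02], [35, -200, 0, 0, 0, -0.02], [35, -205, 0, 0, 0, -0.02], [35, -205, 0, 0, 0, -0.02], [35, -205, 0, 0, 0, -0.02]]]}}

```text
time: 1.98
tool_pos: [511.2, 46.0, 330.1]
tcp_rot: [-180.0, -0.0, 82.7]
ft_force: [-0.2, -0.2, -0.2]
finger_gap: 85.3
grip_force: 0.0
```

```bash
python3 - <<'E'
from bench import r, vision
import cv2,pickle,numpy as np
s=vision.snapshot("wrist");cv2.imwrite("pics/w1.png",s["img"]);pickle.dump(s,open("pics/w1.pkl","wb"))
q=r.sense();print(q["time"],q["tool_pos"],q["tcp_rot"],q["joint_pos"].round(1),np.round(s["eye"],1),s["attitude"])
E
```

```text
2.0333 [511.15624539  46.27743354 330.1811747 ] [-1.79978276e+02 -2.53078033e-02  8.27879897e+01] [-0.6 -7.1 92.   0.  95.2  6.6] [521.6 123.4 450. ] [-17.84676315   0.03325226  -7.24297017]
```

View pics/w1.png

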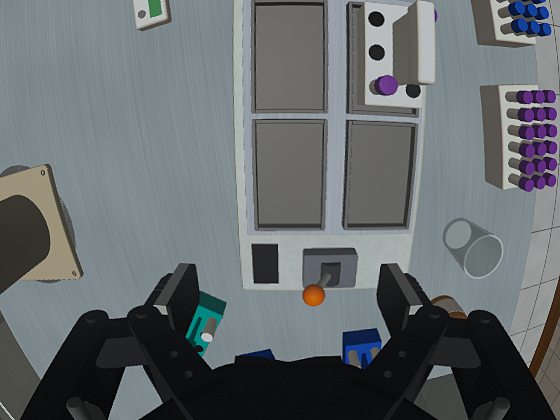

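The wrist view shows the target cradle at about (290,175) and empty. The sample is diagonally opposite at (395,55). The lever ball is at (314,295), left of its base at (332,272), so the lever is off and the push goes toward +x.

```bash
cat > cr.py <<'E'
from h import *
np.set_printoptions(precision=1,suppress=True)
def cradles(S,box,thr,lo,fish):
    v=S["img"].astype(int); m=np.zeros(v.shape[:2],bool);m[box[1]:box[3],box[0]:box[2]]=1
    m&=(v.max(2)<thr)
    m=cv2.morphologyEx(m.astype(np.uint8),cv2.MORPH_CLOSE,np.ones((3,3)))>0
    out=[]
    for c,st,l in blobs(m,lo,40000):
        k=cv2.findContours(l.astype(np.uint8),0,2)[0][0]
        R=cv2.minAreaRect(k); out.append((cv2.boxPoints(R),st))
    return out
E
python3 - <<'E'
from cr import *
t=load("top0");w=load("w1")
print("px",w["img"][175,236:262].max(1),w["img"][175,318:352].max(1),w["img"][[108,110,112,114,116,118,120,122,226,228,230,232,234],290].max(1))
for nm,S,f,res in(("w",w,True,cradles(w,(240,0,440,240),125,2000,True)),("t",t,False,cradles(t,(180,140,330,250),115,1000,False))):
    for b,st in res:
        print(nm,st)
        for z in(85,99):
            P=plane(S,b,z,f);e=[np.linalg.norm(P[i]-P[i-1]) for i in range(4)]
            d=[(np.degrees(np.arctan2(*(P[i]-P[i-1])[1::-1]))+45)%90-45 for i in range(4)]
            print("  ",z,P.mean(0),np.array(e),np.array(d))
h=cv2.cvtColor(w["img"],cv2.COLOR_BGR2HSV);m=(h[...,0]<16)&(h[...,1]>150)&(h[...,2]>100)
for c,st,_ in blobs(m,100,2000): print("ball",c,st,tri(t,[306.3,207.3],w,c,False,True))
# cradle height: centres triangulated
for (b,st) in cradles(w,(240,0,440,240),125,2000,True):
    for (b2,s2) in cradles(t,(180,140,330,250),115,1000,False):
        p=tri(t,b2.mean(0),w,b.mean(0),False,True)
        if p[1]<8: print("tri",st[:2],s2[:2],p)
p=[load("scene0"),t]
print("cap",tri(t,[386.8,245.6],p[0],[261.7,151.]))
E
```

```text
px [189 183 183 184 185 185 186 186 189 159 170 171 166 168 167 167 182  90
 108 110  34  73 113 108 107 107] [105 105 109  88  49  88 109  95 139 175 171 173 175 171 170 171 170 169
 171 171 172 169 170 173 178 160  86  37  46 101 106  92 102 104] [ 99 107  86 171 166 139 114  97  50 100 125 167 160]
w [ 251    0   78  114 8703]
   85 [530.5 179.2  85. ] [131.6  85.5 131.7  85.7] [-7.3 -7.1 -7.2 -7.2]
   99 [530.1 177.1  99. ] [126.6  82.2 126.7  82.4] [-7.3 -7.1 -7.2 -7.2]
w [ 346    0   73  118 2635]
   85 [636.7 168.4  85. ] [ 87.1 137.   87.7 143.4] [-4.3 -7.2 -0.1 -7.2]
   99 [632.3 166.7  99. ] [ 83.8 131.8  84.4 137.9] [-4.3 -7.2 -0.1 -7.2]
w [ 369    0   64   98 2181]
   85 [651.6 174.2  85. ] [110.6  78.9 115.6  78.9] [ 3.7 10.8  3.9  7.1]
   99 [646.7 172.3  99. ] [106.3  75.8 111.1  75.9] [ 3.7 10.8  3.9  7.1]
w [ 252  119   76  112 8187]
   85 [513.   41.4  85. ] [132.6  83.6 132.7  91.2] [-8.8 -7.2 -5.5 -7.2]
   99 [513.4  44.5  99. ] [127.5  80.4 127.6  87.7] [-8.8 -7.2 -5.5 -7.2]
w [ 342  120   76  110 7638]
   85 [620.9  27.6  85. ] [ 95.8 131.6  87.6 138.1] [-10.1  -6.8  -6.3  -3.5]
   99 [617.1  31.3  99. ] [ 92.1 126.6  84.2 132.8] [-10.1  -6.8  -6.3  -3.5]
t [ 191  157   98   37 1945]
   85 [626.8 100.1  85. ] [265.2  84.7 267.1  84.5] [-6.8 -5.3 -6.8 -6.6]
   99 [624.3  98.6  99. ] [262.4  83.8 264.4  83.6] [-6.8 -5.3 -6.8 -6.6]
t [ 185  189   99   42 2853]
   85 [522.2 113.1  85. ] [264.8  83.8 266.8  83.5] [-7.1 -5.6 -7.1 -6.9]
   99 [520.8 111.5  99. ] [262.1  82.9 264.   82.7] [-7.1 -5.6 -7.1 -6.9]
ball [313.2 295.6] [303 286  22  20 340] (array([524.5, -84.7, 141.5]), np.float64(1.1444605466886122))
cap (array([ 428.7, -308.2,   80.3]), np.float64(1.416151216169164))
```

Cradle centre is about (513, 44), rim height about 99, yaw −7.2°. The ball is at (524.5, −84.7, 141). The rack centre is about (416, −347), yaw about 10.5°. Next I'll move above the rack.

>>> {"api": "step_arm", "payload": {"targets": [[[-9, -36, 0, 0, 0, 0.03], [-18, -74, 0, 0, 0, 0.06], [-27, -112, 0, 0, 0, 0.09], [-36, -150, 0, 0, 0, 0.12], [-45, -188, 0, 0, 0, 0.15], [-54, -226, 0, 0, 0, 0.18], [-63, -264, 0, 0, 0, 0.21], [-72, -302, 0, 0, 0, 0.24], [-81, -340, 0, 0, 0, 0.27], [-89, -370, 0, 0, 0, 0.3], [-95, -392, 0, 0, 0, 0.31], [-95, -392, 0, 0, 0, 0.31]]]}}

```text
time: 3.03
tool_pos: [415.5, -349.4, 329.7]
tcp_rot: [-179.9, 0.0, 100.4]
ft_force: [0.0, 0.0, -0.0]
finger_gap: 85.3
grip_force: 0.0
```

>>> {"api": "step_arm", "payload": {"targets": [[[0, 0, -20, 0, 0, 0], [0, 0, -40, 0, 0, 0], [0, 0, -50, 0, 0, 0], [0, 0, -50, 0, 0, 0], [0, 0, -50, 0, 0, 0]]]}}

```text
time: 3.45
tool_pos: [416.7, -345.7, 280.1]
tcp_rot: [-180.0, -0.1, 100.6]
ft_force: [0.6, 0.2, 0.8]
finger_gap: 85.5
grip_force: 0.0
```

```bash
python3 - <<'E'
from bench import r, vision
import cv2,pickle,numpy as np
s=vision.snapshot("wrist");cv2.imwrite("pics/w2.png",s["img"]);pickle.dump(s,open("pics/w2.pkl","wb"))
q=r.sense();print(q["time"],q["tool_pos"],q["tcp_rot"],q["joint_pos"].round(1),np.round(s["eye"],1),s["attitude"])
E
```

```text
3.5 [ 416.97697554 -346.22437875  281.20319191] [1.79973269e+02 2.66489828e-02 1.00554768e+02] [-45.1  -2.2  92.3   0.   89.8 -55.7] [ 402.8 -269.   400.1] [-17.80626924   0.03535077  10.57696556]
```

View pics/w2.png

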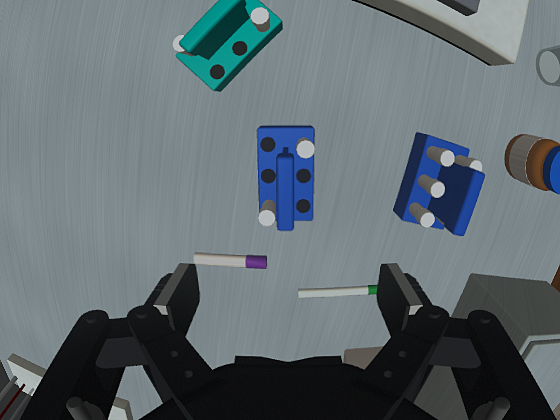

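The wrist view shows balance_two at (286,175) with white caps at (305,149) and (266,216). Its bar top spans about (278–294, 154–230) and lines up with the tool. Next I'll measure the bar.

```bash
python3 - <<'E'
from cr import *
t=load("top0");w=load("w2");s=load("scene0")
i=w["img"].astype(int)
print("row200",i[200,255:318,0]);print("row170",i[170,270:302,0]);print("col286",i[[146,148,150,152,154,156,158,160,226,228,230,232,234],286,0])
h=cv2.cvtColor(w["img"],cv2.COLOR_BGR2HSV);m=np.zeros(h.shape[:2],bool);m[120:240,250:325]=1
mm=m&(h[...,1]<60)&(h[...,2]>215)
C=[]
for c,st,_ in blobs(mm,60,500): C.append(c);print("cap",c,st,plane(w,c,82,True)[0],plane(w,c,80,True)[0])
C.sort(key=lambda c:c[1])
for a,b in zip(C,([386.8,245.6],[415.4,255.6])): print("tri",tri(t,b,w,a,False,True))
P=plane(w,C,82,True);d=P[0]-P[-1];print("ctr",P[[0,-1]].mean(0),np.linalg.norm(d),np.degrees(np.arctan2(d[1],d[0])))
print("bar corners@122",plane(w,[[278,155],[294,155],[278,230],[294,230]],122,True))
print("base corners@40",plane(w,[[257,127],[314,127],[314,220]],40,True))
E
```

```text
row200 [143 140 138 102 146 167 161 162 165 170 124  80  85  81  78  78  71 120
 170 167 170 112 131 142 160 162 161 160 159 160 160 159 158 159 159 161
 152 136  92 145 167 167 172 133  60  29  36  39  40  37  34  26  96 158
 170 164 163 145 128 141 141 140 139]
row170 [ 39  33  43 154 176 178  96 130 152 167 166 165 165 164 164 163 162 163
 161 162 164 153 136  93 151 171 171 166 117  53  33  38]
col286 [172  70  76  76  78  83 144 167 156 161 130 141 140]Traceback (most recent call last):
  File "<stdin>", line 11, in <module>
  File "h.py", line 15, in plane
    d=rays(s,uv,fish); return s["eye"]+d*((z-s["eye"][2])/d[:,2])[:,None]
  File "h.py", line 6, in rays
    q=np.c_[(uv[:,0]-K[0,2])/K[0,0],(uv[:,1]-K[1,2])/K[1,1]]
             ~~^^^^^
IndexError: index 0 is out of bounds for axis 1 with size 0
```

```bash
python3 - <<'E'
from cr import *
t=load("top0");w=load("w2")
h=cv2.cvtColor(w["img"],cv2.COLOR_BGR2HSV);m=np.zeros(h.shape[:2],bool);m[120:240,250:325]=1
mm=m&(h[...,1]<70)&(h[...,2]>195)
C=[c for c,st,_ in blobs(mm,60,900)]; print(C)
C.sort(key=lambda c:c[1])
for a,b in zip(C,([386.8,245.6],[415.4,255.6])): print("tri",tri(t,b,w,a,False,True))
P=plane(w,C,82,True) if C else 0
if len(C)>1: d=P[0]-P[-1];print("ctr",P[[0,-1]].mean(0),np.linalg.norm(d),np.degrees(np.arctan2(d[1],d[0])))
for z in (115,122,129):
  B=plane(w,[[276.5,157],[293,157],[276.5,230],[293,230]],z,True);print(z,B.mean(0),np.linalg.norm(B[1]-B[0]),np.linalg.norm(B[2]-B[0]),B[0]-B[2])
B=plane(w,[[257.5,127],[314,127],[314,220]],40,True);print(B[[0,2]].mean(0),np.linalg.norm(B[1]-B[0]),np.linalg.norm(B[2]-B[1]))
E
```

```text
[]
115 [ 414.8 -349.3  115. ] 14.604006750317673 69.42426088405328 [-12.1  68.4   0. ]
122 [ 414.5 -347.3  122. ] 14.245386238697801 67.71945723785346 [-11.8  66.7   0. ]
129 [ 414.2 -345.4  129. ] 13.886765727077938 66.0146535916537 [-11.5  65.    0. ]
[ 416.  -347.1   40. ] 62.25107415171902 108.8347460279773
```

>>> {"api": "step_arm", "payload": {"targets": [[[-1, 0, -25, 0, 0, 0], [-1, 0, -50, 0, 0, 0], [-1, 0, -70, 0, 0, 0], [-1, 0, -75, 0, 0, 0], [-1, 0, -75, 0, 0, 0], [-1, 0, -75, 0, 0, 0]]]}}

```text
time: 4.0
tool_pos: [416.0, -347.3, 207.1]
tcp_rot: [179.9, 0.1, 100.5]
ft_force: [0.0, -0.6, -0.3]
finger_gap: 85.3
grip_force: 0.0
```

```bash
python3 - <<'E'
from bench import r, vision
import pickle,numpy as np
from cr import *
s=vision.snapshot("wrist");cv2.imwrite("pics/w3.png",s["img"]);pickle.dump(s,open("pics/w3.pkl","wb"))
q=r.sense();print(q["time"],q["tool_pos"],q["tcp_rot"],np.round(s["eye"],1))
i=s["img"].astype(int)
E
```

```text
4.05 [ 416.2 -347.6  207.6] [179.9   0.1 100.5] [ 401.9 -270.3  326.8]
```

View pics/w3.png

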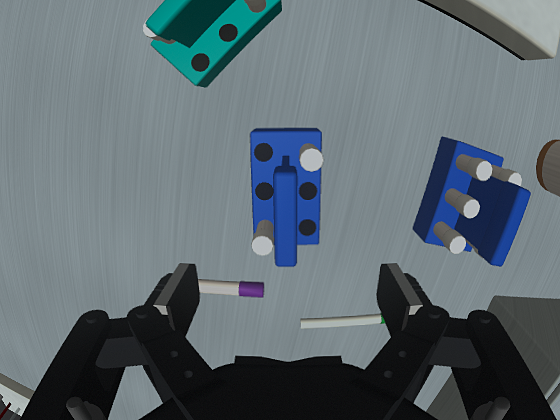

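The view shows the bar top at about (274–298, 167–266), centred between the fingers at (190,290) and (390,290). I'll triangulate its ends from the two heights.

```bash
python3 - <<'E'
from cr import *
a=load("w2");b=load("w3");i=b["img"].astype(int)
print(i[210,268:304,0],i[[158,160,162,164,166,168,170,172],286,0],i[[260,262,264,266,268,270],286,0])
for p,q in(((284.8,156.5),(286,167)),((284.8,230),(286,266.5))): print(tri(a,p,b,q,True,True))
B=plane(b,[[274,167],[298,167],[274,266],[298,266]],122,True);print(B.mean(0))
E
```

```text
[162 162 162 163 168 137 102 135 145 156 163 163 161 162 159 161 160 161
 160 160 160 159 159 160 162 155 144 133  92 142 168 163 162 162 162 162] [ 77  77  76  77  75  78  75 107] [156 156 159 131 147 145]
(array([ 410.6, -327.3,   35.2]), np.float64(1.1079881092872155))
(array([ 420.9, -379.7,  124.1]), np.float64(0.6070061108420425))
[ 414.8 -345.3  122. ]
```

>>> {"api": "step_arm", "payload": {"targets": [[[-1, 0, -20, 0, 0, 0], [-1, 0, -40, 0, 0, 0], [-1, 0, -60, 0, 0, 0], [-1, 0, -78, 0, 0, 0], [-1, 0, -90, 0, 0, 0], [-1, 0, -93, 0, 0, 0], [-1, 0, -93, 0, 0, 0]]]}}

```text
time: 4.63
tool_pos: [414.4, -347.0, 112.6]
tcp_rot: [-180.0, -0.0, 100.5]
ft_force: [0.2, 0.1, 0.2]
finger_gap: 85.6
grip_force: 0.0
```

>>> {"api": "step_arm", "payload": {"targets": [[[0, 0, 0, 0, 0, 0], [0, 0, 0, 0, 0, 0], [0, 0, 0, 0, 0, 0], [0, 0, 0, 0, 0, 0], [0, 0, 0, 0, 0, 0], [0, 0, 0, 0, 0, 0], [0, 0, 0, 0, 0, 0], [0, 0, 0, 0, 0, 0], [0, 0, 0, 0, 0, 0], [0, 0, 0, 0, 0, 0], [0, 0, 0, 0, 0, 0], [0, 0, 0, 0, 0, 0]]], "fingers": 1, "newtons": 60}}

```text
time: 5.63
tool_pos: [414.4, -347.2, 112.8]
tcp_rot: [180.0, 0.0, 100.5]
ft_force: [-1.9, 0.9, 5.6]
finger_gap: 14.9
grip_force: 59.5
```

>>> {"api": "step_arm", "payload": {"targets": [[[0, 0, 6, 0, 0, 0], [0, 0, 18, 0, 0, 0], [0, 0, 38, 0, 0, 0], [0, 0, 60, 0, 0, 0], [0, 0, 82, 0, 0, 0], [0, 0, 104, 0, 0, 0], [0, 0, 126, 0, 0, 0], [0, 0, 148, 0, 0, 0], [0, 0, 168, 0, 0, 0], [0, 0, 180, 0, 0, 0], [0, 0, 186, 0, 0, 0], [0, 0, 188, 0, 0, 0]]]}}

```text
time: 6.63
tool_pos: [414.6, -347.1, 301.5]
tcp_rot: [179.9, 0.1, 100.5]
ft_force: [-0.4, -0.9, -3.5]
finger_gap: 15.2
grip_force: 58.7
```

>>> {"api": "step_arm", "payload": {"targets": [[[2, 8, 0, 0, 0, -0.01], [6, 24, 0, 0, 0, -0.03], [12, 48, 0, 0, 0, -0.06], [18, 73, 0, 0, 0, -0.09], [24, 98, 0, 0, 0, -0.12], [31, 123, 0, 0, 0, -0.15], [37, 148, 0, 0, 0, -0.18], [43, 173, 0, 0, 0, -0.21], [49, 198, 0, 0, 0, -0.24], [56, 223, 0, 0, 0, -0.27], [62, 248, 0, 0, 0, -0.3], [69, 273, 0, 0, 0, -0.31]]]}}

```text
time: 7.63
tool_pos: [482.5, -71.8, 298.3]
tcp_rot: [-179.8, -0.0, 82.6]
ft_force: [0.3, -0.3, -3.2]
finger_gap: 15.0
grip_force: 58.6
```

>>> {"api": "step_arm", "payload": {"targets": [[[6, 25, 0, 0, 0, 0], [12, 50, 0, 0, 0, 0], [18, 74, 0, 0, 0, 0], [23, 94, 0, 0, 0, 0], [27, 108, 0, 0, 0, 0], [29, 116, 0, 0, 0, 0], [30, 118, 0, 0, 0, 0], [30, 118, 0, 0, 0, 0], [30, 118, 0, 0, 0, 0]]]}}

```text
time: 8.38
tool_pos: [513.0, 43.6, 299.7]
tcp_rot: [-179.9, 0.0, 82.7]
ft_force: [0.2, -0.8, -2.9]
finger_gap: 15.2
grip_force: 58.6
```

```bash
python3 - <<'E'
from bench import r, vision
import pickle,numpy as np
from cr import *
s=vision.snapshot("wrist");cv2.imwrite("pics/w4.png",s["img"]);pickle.dump(s,open("pics/w4.pkl","wb"))
q=r.sense();print(q["time"],q["tool_pos"],q["tcp_rot"],q["finger_gap"],q["ft_force"],np.round(s["eye"],1))
E
```

```text
8.4333 [513.   43.4 299.9] [-180.     0.    82.7] 15.242364425074209 [-0.4 -0.1 -2.7] [523.5 121.1 419.5]
```

View pics/w4.png

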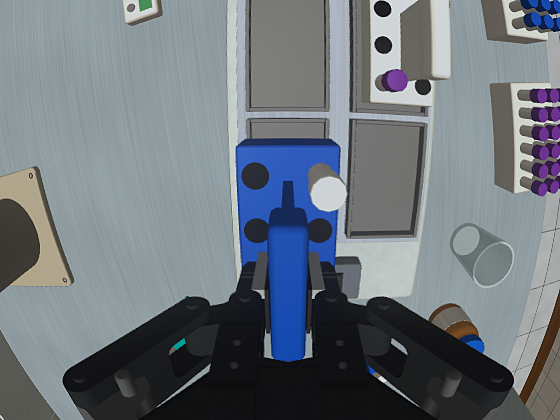

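The rack hangs upright and square in the view. Its block top has a far edge near row 147, columns 237–340, and the target cradle is behind it at (288,125). I'll check where the rack sits relative to the tool.

```bash
python3 - <<'E'
from cr import *
w=load("w4");i=w["img"].astype(int)
print("col275",[(y,i[y,275,0]) for y in range(134,156,2)]);print("row190",i[190,230:246,0],i[195,334:350,0])
z=299.9-112.8+40
P=plane(w,[[236.5,146],[340.5,146]],z,True);print("edge",P,np.linalg.norm(P[1]-P[0]))
d=np.degrees(np.arctan2(*(P[1]-P[0])[1::-1]));m=P.mean(0);a=np.radians(d)
print("yaw",d,"ctr",m-55*np.array([-np.sin(a),np.cos(a),0]))
P=plane(w,[[236.5,240],[237,180],[340,180],[339.5,240]],z,True);print(P,(P[0]+P[3])/2,(P[1]+P[2])/2)
for b,st in cradles(w,(240,0,440,240),125,4000,True):
    P=plane(w,b,99,True);print("cradle",st,P.mean(0),np.degrees(np.arctan2(*(P[1]-P[0])[1::-1])))
E
```

```text
col275 [(134, np.int64(123)), (136, np.int64(123)), (138, np.int64(95)), (140, np.int64(83)), (142, np.int64(85)), (144, np.int64(78)), (146, np.int64(162)), (148, np.int64(195)), (150, np.int64(190)), (152, np.int64(189)), (154, np.int64(190))]
row190 [125 202 196 202 207 207 212 115 160 188 190 189 188 188 188 188] [213 213 214 213 213 213 213 213 213 214 214 219 172  77  45  88]
edge [[489.8 100.5 227.1]
 [551.5  92.6 227.1]] 62.214289791925424
yaw -7.265067728287327 ctr [513.7  42.  227.1]
[[479.3  40.3 227.1]
 [486.7  79.7 227.1]
 [549.3  71.7 227.1]
 [545.9  31.8 227.1]] [512.6  36.  227.1] [518.   75.7 227.1]
cradle [ 245    0   85  112 6591] [528.8 171.2  99. ] -7.368959482627843
cradle [ 308  118  120  121 9290] [596.7  34.   99. ] 79.73828056146542
```

>>> {"api": "step_arm", "payload": {"targets": [[[0, 1, -8, 0, 0, 0], [0, 1, -22, 0, 0, 0], [0, 1, -36, 0, 0, 0], [0, 1, -50, 0, 0, 0], [0, 1, -62, 0, 0, 0], [0, 1, -72, 0, 0, 0], [0, 1, -78, 0, 0, 0], [0, 1, -82, 0, 0, 0], [0, 1, -84, 0, 0, 0], [0, 1, -84, 0, 0, 0]]]}}

```text
time: 9.27
tool_pos: [513.4, 45.1, 216.2]
tcp_rot: [-180.0, 0.0, 82.7]
ft_force: [0.8, -0.3, -2.8]
finger_gap: 15.2
grip_force: 58.6
```

>>> {"api": "step_arm", "payload": {"targets": [[[0, 0, -3, 0, 0, 0], [0, 0, -6, 0, 0, 0], [0, 0, -9, 0, 0, 0], [0, 0, -12, 0, 0, 0], [0, 0, -14, 0, 0, 0], [0, 0, -15, 0, 0, 0], [0, 0, -16, 0, 0, 0], [0, 0, -17, 0, 0, 0], [0, 0, -17, 0, 0, 0], [0, 0, -17, 0, 0, 0]]]}}

```text
time: 10.1
tool_pos: [513.3, 45.1, 199.3]
tcp_rot: [-180.0, -0.0, 82.7]
ft_force: [-0.1, -0.1, -2.3]
finger_gap: 15.1
grip_force: 58.7
```

>>> {"api": "step_arm", "payload": {"targets": [[[0, 0, -0.5, 0, 0, 0], [0, 0, -1, 0, 0, 0], [0, 0, -1.5, 0, 0, 0], [0, 0, -1.5, 0, 0, 0], [0, 0, -1.5, 0, 0, 0]]]}}

```text
time: 10.52
tool_pos: [513.4, 45.1, 197.9]
tcp_rot: [180.0, -0.0, 82.7]
ft_force: [0.5, 0.2, -2.5]
finger_gap: 15.4
grip_force: 58.8
```

>>> {"api": "step_arm", "payload": {"targets": [[[0, 0, -0.5, 0, 0, 0], [0, 0, -1, 0, 0, 0], [0, 0, -1, 0, 0, 0], [0, 0, -1, 0, 0, 0]]]}}

```text
time: 10.85
tool_pos: [513.5, 45.2, 197.9]
tcp_rot: [180.0, -0.0, 82.7]
ft_force: [-2.8, 1.2, 5.6]
finger_gap: 15.3
grip_force: 59.9
```

Touchdown is confirmed: the force flipped to +5.6 N. Releasing now.

>>> {"api": "step_arm", "payload": {"targets": [[[0, 0, 0, 0, 0, 0], [0, 0, 0, 0, 0, 0], [0, 0, 0, 0, 0, 0], [0, 0, 0, 0, 0, 0], [0, 0, 0, 0, 0, 0], [0, 0, 0, 0, 0, 0], [0, 0, 0, 0, 0, 0], [0, 0, 0, 0, 0, 0]]], "fingers": -0.2}}

```text
time: 11.52
tool_pos: [513.3, 45.1, 196.7]
tcp_rot: [-180.0, -0.0, 82.7]
ft_force: [0.6, -0.3, -0.0]
finger_gap: 51.3
grip_force: 0.0
```

>>> {"api": "step_arm", "payload": {"targets": [[[0, 0, 10, 0, 0, 0], [0, 0, 25, 0, 0, 0], [0, 0, 45, 0, 0, 0], [0, 0, 65, 0, 0, 0], [0, 0, 85, 0, 0, 0], [0, 0, 105, 0, 0, 0], [0, 0, 120, 0, 0, 0], [0, 0, 130, 0, 0, 0], [0, 0, 132, 0, 0, 0], [0, 0, 132, 0, 0, 0]]]}}

```text
time: 12.35
tool_pos: [513.6, 45.1, 329.6]
tcp_rot: [179.9, -0.0, 82.7]
ft_force: [-0.2, -0.1, 0.3]
finger_gap: 51.3
grip_force: 0.0
```

```bash
python3 - <<'E'
from bench import r, vision
import pickle,numpy as np
from cr import *
s=vision.snapshot("wrist");t=vision.snapshot("scene");q=r.sense();print(q["time"],q["tool_pos"],q["finger_gap"])
pickle.dump(s,open("pics/w5.pkl","wb"))
o=np.hstack([s["img"],t["img"]]);cv2.imwrite("pics/w5.png",np.hstack([s["img"][40:420,150:500],cv2.resize(t["img"][170:330,210:390],None,fx=2.375,fy=2.375)]))
E
```

```text
12.45 [512.9  45.1 327.7] 51.391170856619816
```

View pics/w5.png

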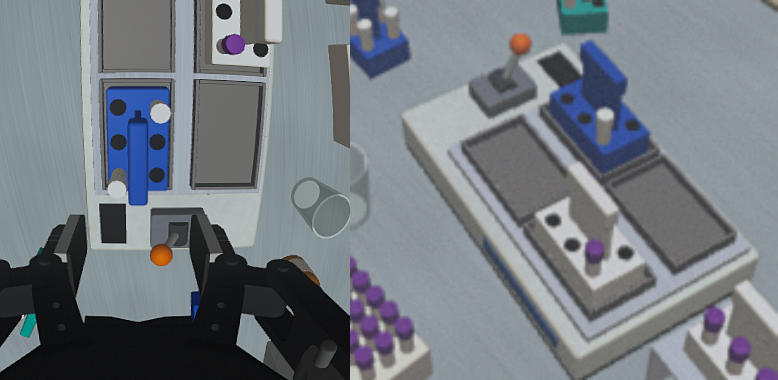

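balance_two sits squarely in the target cradle, and the sample in the diagonal cradle is untouched. The lever is still off, with the ball at crop (161,255). Next I'll close the fingers and come down on the ball's −x side.

>>> {"api": "step_arm", "payload": {"targets": [[[-8, -20, 0, 0, 0, 0], [-18, -46, 0, 0, 0, 0], [-28, -72, 0, 0, 0, 0], [-38, -98, 0, 0, 0, 0], [-45, -116, 0, 0, 0, 0], [-47, -123, 0, 0, 0, 0], [-47, -123, 0, 0, 0, 0], [-47, -123, -10, 0, 0, 0], [-47, -123, -30, 0, 0, 0], [-47, -123, -50, 0, 0, 0], [-47, -123, -70, 0, 0, 0], [-47, -123, -90, 0, 0, 0]]], "fingers": 1, "newtons": 20}}

```text
time: 13.45
tool_pos: [466.3, -76.4, 236.6]
tcp_rot: [-179.9, -0.0, 82.8]
ft_force: [0.6, -0.6, -1.8]
finger_gap: -0.0
grip_force: 0.0
```

>>> {"api": "step_arm", "payload": {"targets": [[[0, 0, -20, 0, 0, 0], [0, 0, -40, 0, 0, 0], [0, 0, -60, 0, 0, 0], [0, 0, -78, 0, 0, 0], [0, 0, -90, 0, 0, 0], [0, 0, -94, 0, 0, 0], [0, 0, -94, 0, 0, 0]]]}}

```text
time: 14.03
tool_pos: [465.5, -76.9, 143.2]
tcp_rot: [-179.8, -0.0, 82.8]
ft_force: [-0.4, -0.4, 0.1]
finger_gap: 0.2
grip_force: 0.0
```

>>> {"api": "step_arm", "payload": {"targets": [[[6, -0.7, 0, 0, 0, 0], [13, -1.6, 0, 0, 0, 0], [20, -2.5, 0, 0, 0, 0], [27, -3.4, 0, 0, 0, 0], [34, -4.3, 0, 0, 0, 0], [41, -5.2, 0, 0, 0, 0], [48, -6, 0, 0, 0, 0], [54, -6.8, 0, 0, 0, 0], [60, -7.5, 0, 0, 0, 0], [66, -8.3, 0, 0, 0, 0], [72, -9, 0, 0, 0, 0], [72, -9, 0, 0, 0, 0]]]}}

```text
time: 15.03
tool_pos: [539.4, -87.0, 144.8]
tcp_rot: [180.0, 0.0, 82.7]
ft_force: [-0.8, -0.6, 0.4]
finger_gap: -0.1
grip_force: 0.0
```

>>> {"api": "step_arm", "payload": {"targets": [[[3, -0.4, 0, 0, 0, 0], [6, -0.8, 0, 0, 0, 0], [9, -1.1, 0, 0, 0, 0], [11, -1.4, 0, 0, 0, 0], [11, -1.4, 0, 0, 0, 0]]]}}

```text
time: 15.45
tool_pos: [549.6, -88.3, 144.7]
tcp_rot: [180.0, -0.0, 82.7]
ft_force: [0.1, -0.1, 0.2]
finger_gap: -0.0
grip_force: 0.2
```

```bash
python3 - <<'E'
from bench import r, vision
from cr import *
for n in("scene","top","wrist"):
    s=vision.snapshot(n);h=cv2.cvtColor(s["img"],cv2.COLOR_BGR2HSV);m=(h[...,0]<16)&(h[...,1]>150)&(h[...,2]>100)
    for c,st,_ in blobs(m,10,2000):
        P=plane(s,c,137,n=="wrist")[0]
        if 450<P[0]<650 and -140<P[1]<-40: print(n,c,st[4],P)
q=r.sense();print(q["tool_pos"],q["ft_force"])
E
```

```text
scene [265.2 194.9] 46 [575.2 -92.3 137. ]
wrist [345.6 280. ] 1784 [576.5 -90.8 137. ]
[549.5 -88.3 145. ] [-0.7 -0.1 -0.7]
```

>>> {"api": "step_arm", "payload": {"targets": [[[1, -0.1, 0, 0, 0, 0], [2, -0.2, 0, 0, 0, 0], [3, -0.4, 0, 0, 0, 0], [3, -0.4, 0, 0, 0, 0]]]}}

```text
time: 15.93
tool_pos: [551.4, -88.5, 144.5]
tcp_rot: [-179.9, -0.0, 82.7]
ft_force: [-6.5, 0.9, 2.4]
finger_gap: -0.1
grip_force: 3.3
```

The lever has reached its stop at 6.5 N. I'll back off and lift clear.

>>> {"api": "step_arm", "payload": {"targets": [[[-8, 1, 0, 0, 0, 0], [-20, 2, 0, 0, 0, 0], [-35, 4, 0, 0, 0, 0], [-45, 5, 5, 0, 0, 0], [-45, 5, 25, 0, 0, 0], [-45, 5, 50, 0, 0, 0], [-45, 5, 80, 0, 0, 0], [-45, 5, 110, 0, 0, 0], [-45, 5, 140, 0, 0, 0], [-45, 5, 155, 0, 0, 0], [-45, 5, 160, 0, 0, 0], [-45, 5, 160, 0, 0, 0]]]}}

```text
time: 16.93
tool_pos: [508.0, -83.9, 306.6]
tcp_rot: [179.8, 0.0, 82.7]
ft_force: [-0.8, -0.1, 0.1]
finger_gap: -0.1
grip_force: 0.0
```

```bash
python3 - <<'E'
from bench import r, vision
from cr import *
for n in("scene","wrist"):
    s=vision.snapshot(n);h=cv2.cvtColor(s["img"],cv2.COLOR_BGR2HSV);m=(h[...,0]<16)&(h[...,1]>150)&(h[...,2]>100)
    for c,st,_ in blobs(m,10,2000):
        P=plane(s,c,137,n=="wrist")[0]
        if 450<P[0]<650 and -140<P[1]<-40: print(n,c,st[4],P)
    if n=="scene": cv2.imwrite("pics/fin.png",s["img"])
q=r.sense();print(q["time"],q["tool_pos"],q["ft_force"])
E
```

```text
scene [264.6 195.2] 42 [577.2 -92.3 137. ]
wrist [362.8 190.6] 553 [577.4 -92.5 137. ]
17.0333 [506.8 -83.6 303.4] [-0.1 -0.3 -0.3]
```

View pics/fin.png

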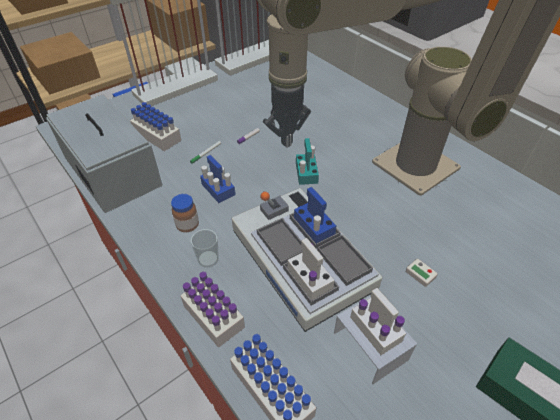

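The final view shows the lever over at (265,195), which puts the ball at (577, −92), matching the predicted end of its travel. The balance rack is seated at (316,222), everything else is in place, and the arm is clear.

```bash
python3 -c "
from bench import r
print(r.hand_in())"
```

```text
the job is handed in; nothing more can be done
None
```

I put balance_two in the cradle diagonally opposite sample_two, pushed the run lever to its stop at the run end, and handed the job in; no verdict came back.

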